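Take the rotor out of a bench centrifuge

ROBOT

A 6-joint arm with a two-finger parallel gripper is mounted at the origin on the work surface. World frame = base frame: x ahead of the robot, y to its left, z up, the work surface at z = 0. Lengths are in mm, angles in rad, forces in N, time in s.
With the tool pointing down it reaches from about 275 to 1000 mm from the base axis. Payload 8.4 kg.
Tool frame: the origin (TCP) lies midway between the tips of the shut fingers; the grasp point (between the pads) lies 19 mm behind it; z points along the fingers, y is the line along which they close (so a half turn about z gives the same grasp; the last joint's range is limited). The gripper opens to 85 mm and grips with 20 to 120 N. Pads are 22 mm wide; open, the fingers measure 114 mm over their backs; the gripper's body (76 mm by 85 mm) begins 54 mm behind the grasp point. The pads swing forward as they close: fully open they stand 13 mm farther back than shut.
Start: joints at [1.156, 0.353, 1.633, -0, 1.155, -0.002], TCP at [250.734, 572.504, 231.281] pointing down, gripper open.
Joint ranges: [-2.63, 2.63], [-0.92, 2.1], [0.06, 2.66], [-1.3, 4.44], [0, 2.69], [-3.02, 3.02]. Speed limits (rad/s): [2.22, 2.22, 2.79, 3.14, 3.14, 3.14].

INTERFACE

Orientations are given as [roll, pitch, yaw] about the fixed x, y, z axes, in that order (R = Rz(yaw) Ry(pitch) Rx(roll)).
In Python, from rig import r gives the robot as it stands.
- The arm moves only by the shell command python3 -m inch 'ROWS' [OPENING] [FORCE]. ROWS is JSON, a list that holds one entry, the list of rows, each a list of 6 numbers: the shift along the tool's x, y, z scaled (see below), then the turn, a rotation vector about the tool's x, y, z scaled (see below). In form: [[[tx, ty, tz, wx, wy, wz], ...]]. A call has 1 to 8 rows; each row is the pose to reach, as a shift and turn from the pose commanded when the call began, along the tool's axes at that moment, turning the shorter way round; what a row does not reach only later rows make up. The controller multiplies each number of a shift by 20 cm and each number of a turn by pi rad. A row lasts 1/12 s, in which the tool goes at most 41.7 mm and 7.16 degrees, less where a joint would pass 70% of its speed; a pose out of reach is approached as far as the arm can. A call with a number of a shift or a turn outside -1 to 1 is refused whole. A call with a gripper value outside its range is refused whole. OPENING is the gripper's target within -1 to 1 (fully open at 1, half-way at 0, shut at -1), set as the call begins (- or left out, the last holds). The fingers move at their own pace and stop on an object; FORCE is the grip in N (left out, the last holds). Time passes only in rows, so rows that repeat a pose let the fingers close. It gives the time, the measured TCP pose, the force, the opening and the grip force at its end, in the units of the state.
- r.sense(): the state, without advancing time (a new reading comes with each control period).
- r.grab_frame(name): name is "scene" or "side" or "wrist"; returns the picture (480x640x3 uint8, red, green, blue); there is no depth.
- r.camera_info(name): a dict with "K" (3x3 intrinsics, pixels), "rvec" (rotation vector, rad) and "tvec" (3), from world to camera coordinates, as OpenCV has them; the wrist camera has in their place "mount" (4x4, takes a point from camera to tool coordinates, whose origin is the TCP and whose axes are the flange's). Camera axes: x right, y down, z forward; pixel columns grow to the right and rows downward; lengths in mm; the calibration is good to about 2 mm. A picture is of the moment at which its call begins: read the wrist's pose just before it. camera_info takes no time and is no camera call.
- r.sign_off(): hands the job in; it is judged then, once.
The state is a dict: "clock": time; "qpos": joint angles; "qvel": joint speeds; "joint_efforts": joint torques, N m; "eef_pos": TCP position; "tcp_rot": TCP orientation; "contact_force": force on the tool from outside, world axes, zero at the start; "wrist_torque": the same for the moment, N m; "opening": opening from 0.0 (shut) to 1.0 (fully open); "grasp_force": force on a finger pad.
Only numpy, scipy, OpenCV 4.12 (cv2) and the standard library are available. Lean on these libraries where they do the work, as an engineer would, in place of code of your own. Each camera call takes 0.05 s, during which the arm holds its last target. There are 200 camera calls.

TASK

Slide back the bolt of the small centrifuge, swing its lid over past upright, let go of it and see that it stays open by itself. Then lift the rotor out by its knob and set it down flat in the steel tray, without dropping it. Finally shut the lid again (it need not be bolted), leaving everything else on the bench where it is.

Things in the scene. Friction and masses are not known exactly. Their poses are not given: they have to be found in the camera images.
- centrifuge: Small white bench centrifuge, fixed; case 165 (its x) x 200 (its y) x 105 mm high, a 134 mm round opening in its top. Origin: centre of its underside. Its x points from its front (towards the robot, with handle and bolt) to its back (hinge), y to its left seen from the robot, z up. It stands at the left or right of the bench, turned by up to 0.2 rad.
- lid (a joint): Grey lid with clear window, 157 x 200 x 12 mm, 0.26 kg, freely hinged along the back of the case. 0 = shut, 1.57 = upright, 1.85 = open stop, leaning back. It falls shut if left short of upright, and rests on the open stop by its own weight if left past it (balance at about 1.5). Lifting takes under 2 N at the handle.
- lid_hinge (a point): Point on the lid's hinge line (which runs along the centrifuge's y): in the centrifuge's frame 72.5 mm behind its origin, 105 mm up. Fixed to the case.
- lid_handle (a point): Middle of the lid's handle: a steel bar 10 mm thick, 75 mm long along the centrifuge's y, held by an arm at each end, 30 mm free between bar and lid or case. Arc of 190 mm radius about the hinge line. Shut: 111 mm above the bench, 37.5 mm right (-y) of the case's middle; fully open: 286 mm up, 58 mm behind the hinge line. Hook it from below, pinch it (it turns between pads) or push it.
- bolt (a joint): Steel bolt on a ledge at the front of the case, to the left of the lid handle, sliding along the centrifuge's +y (to the left seen from the robot), away from the handle. 0 = over the lid's tab, which it holds down; 0.030 = fully drawn back; the tab is free from 0.022. Needs about 2 N to slide and stays where it is left.
- bolt_knob (a point): Centre of the black ball (14 mm across) on the bolt's upright pin (10 mm thick, free from the ball down to the bolt's top 25 mm below). The ball's centre is 146 mm above the bench. At the start some 55 mm lie between the pin and the nearest end of the handle. Moves with the bolt.
- rotor: Aluminium rotor: round body 100 mm across, 32 mm high, eight dark wells round its sloping top, and a black knob in the middle, 24 mm across, 36 mm high (top 68 mm above the underside). Loose, 0.25 to 0.5 kg. Origin: centre of its underside, z up. At the start it lies flat inside the centrifuge, underside 30 mm above the bench, knob's top 7 mm below the rim, within 4 mm of the case's middle.
- rotor_knob (a point): On the rotor's axis, in the knob, 52 mm above the rotor's underside and 16 mm below the knob's top: where to grip it. The knob is smooth and round and wants a firm grip.
- tray: Empty square steel tray, fixed to the bench on the other side from the centrifuge, 190 x 190 x 22 mm outside, walls 4 mm, floor 4 mm thick. Origin: centre of its underside; the inside is 182 mm square.
- dropper: Bystander: amber dropper bottle, 26 mm across, 65 mm tall, standing between the centrifuge and the tray. Loose. Origin: centre of its underside.
- slide_mailer: Bystander: white flat slide case 82 x 30 x 14 mm, lying between the centrifuge and the tray, nearer the robot. Loose. Origin: centre of its underside.
- jar: Bystander: clear jar with white cap, 70 mm across, 90 mm tall, at the left. Loose. Origin: centre of its underside.
- beaker: Bystander: glass beaker, 70 mm across, 90 mm tall, at the right. Loose. Origin: centre of its underside.
- red_rack: Bystander: red tube rack 90 x 110 x 77 mm, at the left. Loose. Origin: centre of its underside.
- slide_box: Bystander: green slide box 100 x 150 x 35 mm, at the right. Loose. Origin: centre of its underside.

How it is judged (in metres and radians):
On the way, in this order (a step that is already met when the one before it is completed fails the run):
1. the bolt is drawn back clear of the lid's tab, the lid still shut (value of joint bolt above 0.023 m and value of joint lid below 0.1 rad), for 0.1 s.
2. the lid stands open past upright by itself, the handle let go (value of joint lid above 1.65 rad and velocity of joint lid between -0.05 and 0.05 rad/s and distance between the grasp point and lid_handle above 0.05 m), for 0.3 s.
3. the rotor is lifted clear of the centrifuge, the lid standing open (z of rotor in the frame of centrifuge above 0.107 m and value of joint lid above 1.6 rad), for 0.1 s.
4. the rotor lies flat in the tray, let go, the lid still standing open (x of rotor in the frame of tray between -0.045 and 0.045 m and y of rotor in the frame of tray between -0.045 and 0.045 m and z of rotor in the frame of tray below 0.008 m and angle between rotor's own z axis and vertical below 0.08 rad and linear speed of rotor below 0.03 m/s and contact force between the fingers and rotor below 0.1 N and value of joint lid above 1.6 rad), for 0.2 s.
At the end, for the whole second after the job is handed in: The rotor lies flat (within 0.08 rad) and still on the tray's floor, wholly inside its walls, let go, and the lid is shut (joint below 0.06 rad) (x of rotor in the frame of tray between -0.045 and 0.045 m and y of rotor in the frame of tray between -0.045 and 0.045 m and z of rotor in the frame of tray below 0.008 m and angle between rotor's own z axis and vertical below 0.08 rad and linear speed of rotor below 0.03 m/s and contact force between the fingers and rotor below 0.1 N and value of joint lid below 0.06 rad); the robot touches nothing.
It fails at once if the rotor is dropped (it falls faster than 0.7 m/s, about 25 mm of fall, out of the gripper) (linear speed of rotor above 0.7 m/s and contact force between the fingers and rotor below 0.05 N and distance between the grasp point and rotor_knob above 0.03 m).
It fails at once if the rotor is tipped by more than 0.6 rad (angle between rotor's own z axis and vertical above 0.6 rad).
It fails at once if a bystander is moved by more than 30 mm (distance of any of dropper, slide_mailer, jar, beaker, red_rack, slide_box from where it was at the start of the episode above 0.03 m).
It also fails if it takes over 72 s, if anything falls off the work surface, if the arm or the gripper's body presses on something with over 40 N, if the wrist force passes 120 N, or if a joint passes its speed limit or range.

## Working session

There is one attempt and no reset: what is moved stays moved. The work goes in short steps, Python scripts to look and compute and a shell command to move; the robot and the scene stay as the last step left them, time stands still between calls to the robot, and variables do not carry over. Pictures are saved under pics/ and viewed, at most 13 in all, crops included, and the job is handed in when it is done.

```bash
ls; mkdir -p pics; python3 - <<'E'
from rig import r
import cv2
for n in ("scene","side"):
    cv2.imwrite(f"pics/{n}0.png",r.grab_frame(n)[:,:,::-1])
    print(n,r.camera_info(n))
print(r.camera_info("wrist")); print(r.sense())
E
```

```text
pics
scene {'K': array([[546.30960944,   0.        , 310.4329766 ],
       [  0.        , 546.30960944, 243.14251132],
       [  0.        ,   0.        ,   1.        ]]), 'rvec': array([ 1.93441356,  1.62831877, -0.58210508]), 'tvec': array([ -93.2010326 , -333.15031208, 1630.44313568])}
side {'K': array([[487.65989372,   0.        , 316.57503785],
       [  0.        , 487.65989372, 238.65618453],
       [  0.        ,   0.        ,   1.        ]]), 'rvec': array([ 2.23331605, -0.71777721,  0.33740521]), 'tvec': array([-441.56677675,  296.84548993,  981.60460849])}
{'K': array([[386.90571474,   0.        , 318.11145189],
       [  0.        , 386.90571474, 244.31071979],
       [  0.        ,   0.        ,   1.        ]]), 'mount': array([[ 3.87306940e-04, -9.66284154e-01, -2.57477735e-01,
         6.55539049e+01],
       [ 9.99999924e-01,  3.62589894e-04,  1.43476643e-04,
        -2.72952216e-01],
       [-4.52803818e-05, -2.57477771e-01,  9.66284221e-01,
        -1.43083376e+02],
       [ 0.00000000e+00,  0.00000000e+00,  0.00000000e+00,
         1.00000000e+00]])}
{'clock': 0.1, 'qpos': array([ 1.15557143e+00,  3.53581589e-01,  1.63406828e+00, -2.66706981e-05,
        1.15524793e+00, -2.41735348e-03]), 'qvel': array([ 0.0002677 , -0.00275027, -0.00294504,  0.00055277,  0.00067238,
       -0.00221699]), 'joint_efforts': array([ 1.11102345e-03, -6.06352901e+01, -3.42817104e+01, -1.80550308e-05,
        4.02762846e-03,  3.64388984e-05]), 'eef_pos': array([250.57554423, 572.08012603, 230.63144458]), 'tcp_rot': array([-3.14028745e+00,  2.12317513e-05,  2.72879590e+00]), 'contact_force': array([ 0.18169552, -0.02152295, -0.64906592]), 'wrist_torque': array([ 0.00888888, -0.00256093, -0.10931169]), 'grasp_force': 0.0, 'opening': 1.002765002938888}
```

View pics/scene0.png

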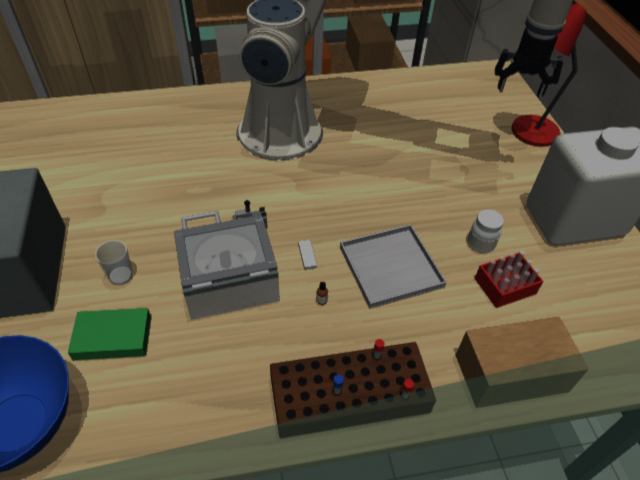

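View pics/side0.png

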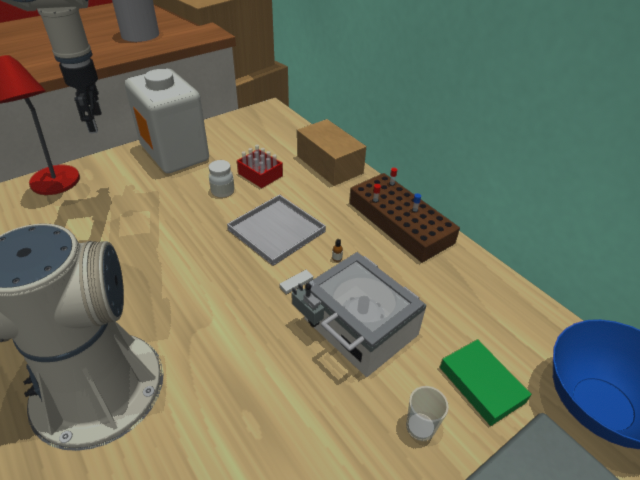

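The scene view shows the centrifuge around (228,262), the tray around (391,265) and the knobs near (248,207) and (263,213). The side view shows the centrifuge around (365,310). I'll zoom in next.

```bash
cat > h.py <<'E'
import numpy as np, cv2
from rig import r
from scipy.spatial.transform import Rotation as R
def cam(n):
    c=r.camera_info(n); return c["K"],cv2.Rodrigues(c["rvec"])[0],c["tvec"]
def proj(n,P):
    K,Rm,t=cam(n); q=(np.atleast_2d(P)@Rm.T+t)@K.T; return q[:,:2]/q[:,2:]
def onz(n,uv,z):
    K,Rm,t=cam(n); o=-Rm.T@t; d=Rm.T@np.linalg.solve(K,[*uv,1.]); return o+d*(z-o[2])/d[2]
def wr(s=None):
    s=s or r.sense(); T=np.eye(4); T[:3,:3]=R.from_euler("xyz",s["tcp_rot"]).as_matrix(); T[:3,3]=s["eef_pos"]
    return T@r.camera_info("wrist")["mount"]
def wproj(P,T):
    K=r.camera_info("wrist")["K"]; q=((np.atleast_2d(P)-T[:3,3])@T[:3,:3])@K.T; return q[:,:2]/q[:,2:]
def wonz(uv,z,T):
    K=r.camera_info("wrist")["K"]; d=T[:3,:3]@np.linalg.solve(K,[*uv,1.]); o=T[:3,3]; return o+d*(z-o[2])/d[2]
def go(pos,rpy):
    "shift/turn rows units from the measured pose to pos, rpy"
    s=r.sense(); R0=R.from_euler("xyz",s["tcp_rot"]); d=R0.inv().apply(np.array(pos)-s["eef_pos"])/200
    w=(R0.inv()*R.from_euler("xyz",rpy)).as_rotvec()/np.pi
    return np.round(np.r_[d,w],4).tolist()
E
python3 - <<'E'
import cv2,numpy as np
a=cv2.imread("pics/scene0.png")[190:320,165:285]; b=cv2.imread("pics/side0.png")[245:375,270:430]
cv2.imwrite("pics/z0.png",np.hstack([cv2.resize(a,None,fx=2.8,fy=2.8,interpolation=2),cv2.resize(b,None,fx=2.8,fy=2.8,interpolation=2)]))
E
```

```text
(no output)
```

View pics/z0.png

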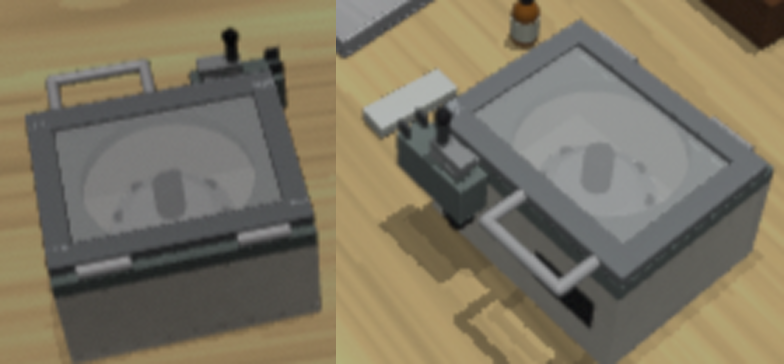

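```bash
cat > fit.py <<'E'
from h import *
from scipy.optimize import least_squares as LS
sc=lambda p:(p[0]/2.8+165,p[1]/2.8+190)
si=lambda p:((p[0]-336)/2.8+270,p[1]/2.8+245)
obs=[("scene",sc((50,72)),(-117.5,-73,111)),("scene",sc((148,65)),(-117.5,-2,111)),("scene",sc((75,358)),(82.5,-100,0)),("scene",sc((320,310)),(82.5,100,0)),
("scene",sc((27,118)),(-84.5,-100,117)),("scene",sc((278,85)),(-84.5,100,117)),
("side",si((487,218)),(-117.5,-2,111)),("side",si((562,288)),(-117.5,-73,111)),("side",si((580,22)),(72.5,100,117)),("side",si((770,170)),(72.5,-100,117)),("side",si((625,278)),(-84.5,-100,111))]
def w(p,L): c,s=np.cos(p[2]),np.sin(p[2]); return np.array([p[0]+c*L[0]-s*L[1],p[1]+s*L[0]+c*L[1],L[2]])
res=lambda p:np.concatenate([proj(n,w(p,L))[0]-uv for n,uv,L in obs])
s=LS(res,[500,-150,0],x_scale=[100,100,.1],loss="soft_l1"); print(s.x,np.round(res(s.x).reshape(-1,2),1).tolist())
for n,uv in(("scene",sc((230,35))),("side",si((443,116)))):
    P=onz(n,uv,146); c,sn=np.cos(s.x[2]),np.sin(s.x[2]); d=P[:2]-s.x[:2]; print(P,"local",c*d[0]+sn*d[1],-sn*d[0]+c*d[1])
print("tray",[onz("scene",p,22).round(0).tolist() for p in((340,241),(409,228),(443,289),(374,303))])
print("bystanders",[onz("scene",p,0).round(0).tolist() for p in((307,255),(322,301),(119,280),(485,245),(508,290),(110,340))])
E
python3 fit.py
```

```text
[ 5.31719104e+02 -1.91597103e+02  8.53463505e-02] [[1.4, 3.2], [-2.5, 0.1], [-1.3, 2.5], [0.2, 0.8], [-1.3, -2.4], [-2.6, -6.6], [0.5, -0.0], [-1.6, -2.1], [-0.2, -2.5], [-0.2, -3.3], [-1.9, 1.2]]
[ 426.5395603 -129.1512719  146.       ] local -99.47365609580768 71.18433815511175
[ 426.05144851 -131.70885623  146.        ] local -100.17800685468846 68.677670895088
tray [[470.0, 83.0, 22.0], [456.0, 261.0, 22.0], [648.0, 283.0, 22.0], [659.0, 119.0, 22.0]]
bystanders [[482.0, -0.0, 0.0], [620.0, 10.0, 0.0], [484.0, -443.0, 0.0], [523.0, 441.0, 0.0], [661.0, 441.0, 0.0], [643.0, -454.0, 0.0]]
```

```bash
cat >> h.py <<'E'
def plan(pos,rpy,n=1,start=None):
    "n successive calls from the pose (default: measured) to pos, rpy; prints each call's row"
    s=r.sense(); p,q=start or (s["eef_pos"],s["tcp_rot"]); A=R.from_euler("xyz",q); B=R.from_euler("xyz",rpy)
    w=(A.inv()*B).as_rotvec()/n; d=(np.array(pos)-p)/n
    for i in range(n):
        print(np.round(np.r_[A.inv().apply(d)/200,w/np.pi],3).tolist()); A=A*R.from_rotvec(w)
E
python3 -c "
from h import *
plan([475,-197,330],[np.pi,0,np.pi/2+.085],5)"
```

```text
[-0.514, -0.615, -0.099, -0.0, 0.0, 0.068]
[-0.633, -0.491, -0.099, -0.0, 0.0, 0.068]
[-0.723, -0.345, -0.099, -0.0, 0.0, 0.068]
[-0.78, -0.183, -0.099, -0.0, 0.0, 0.068]
[-0.801, -0.013, -0.099, -0.0, 0.0, 0.068]
```

```bash

python3 -m inch '[[[-0.514,-0.615,-0.099,0,0,0.068],[-0.514,-0.615,-0.099,0,0,0.068],[-0.514,-0.615,-0.099,0,0,0.068],[-0.514,-0.615,-0.099,0,0,0.068],[-0.514,-0.615,-0.099,0,0,0.068]]]' -1 60
python3 -m inch '[[[-0.633,-0.491,-0.099,0,0,0.068],[-0.633,-0.491,-0.099,0,0,0.068],[-0.633,-0.491,-0.099,0,0,0.068],[-0.633,-0.491,-0.099,0,0,0.068],[-0.633,-0.491,-0.099,0,0,0.068]]]'
python3 -m inch '[[[-0.723,-0.345,-0.099,0,0,0.068],[-0.723,-0.345,-0.099,0,0,0.068],[-0.723,-0.345,-0.099,0,0,0.068],[-0.723,-0.345,-0.099,0,0,0.068],[-0.723,-0.345,-0.099,0,0,0.068]]]'
python3 -m inch '[[[-0.78,-0.183,-0.099,0,0,0.068],[-0.78,-0.183,-0.099,0,0,0.068],[-0.78,-0.183,-0.099,0,0,0.068],[-0.78,-0.183,-0.099,0,0,0.068],[-0.78,-0.183,-0.099,0,0,0.068]]]'
python3 -m inch '[[[-0.801,-0.013,-0.099,0,0,0.068],[-0.801,-0.013,-0.099,0,0,0.068],[-0.801,-0.013,-0.099,0,0,0.068],[-0.801,-0.013,-0.099,0,0,0.068],[-0.801,-0.013,-0.099,0,0,0.068],[-0.801,-0.013,-0.099,0,0,0.068],[-0.801,-0.013,-0.099,0,0,0.068]]]'
python3 - <<'E'
from h import *
T=wr(); np.save("T1.npy",T); cv2.imwrite("pics/w1.png",r.grab_frame("wrist")[:,:,::-1]); s=r.sense(); print(s["eef_pos"],s["tcp_rot"],s["contact_force"])
E
```

```text
clock: 0.52
eef_pos: [296.2, 413.3, 251.4]
tcp_rot: [-3.139, 0.002, 2.513]
contact_force: [0.3, 0.7, 0.1]
opening: 0.3
grasp_force: 0.0
clock: 0.93
eef_pos: [341.4, 260.2, 271.4]
tcp_rot: [-3.141, 0.002, 2.299]
contact_force: [-0.4, 0.2, -0.4]
opening: 0.001
grasp_force: 0.0
clock: 1.35
eef_pos: [387.3, 106.5, 291.5]
tcp_rot: [3.141, 0.002, 2.084]
contact_force: [0.2, 0.1, -0.2]
opening: -0.001
grasp_force: 0.0
clock: 1.77
eef_pos: [433.0, -47.2, 311.3]
tcp_rot: [3.14, 0.003, 1.871]
contact_force: [-0.5, 0.5, -0.5]
opening: -0.001
grasp_force: 0.0
clock: 2.35
eef_pos: [476.2, -195.4, 329.6]
tcp_rot: [-3.14, -0.001, 1.66]
contact_force: [-0.3, 0.8, -0.2]
opening: -0.002
grasp_force: 0.0
[ 476.08568394 -195.01684061  329.70916607] [-3.14057627e+00 -1.08283710e-03  1.66121474e+00] [0.33825206 0.5906991  0.39976979]
```

View pics/w1.png

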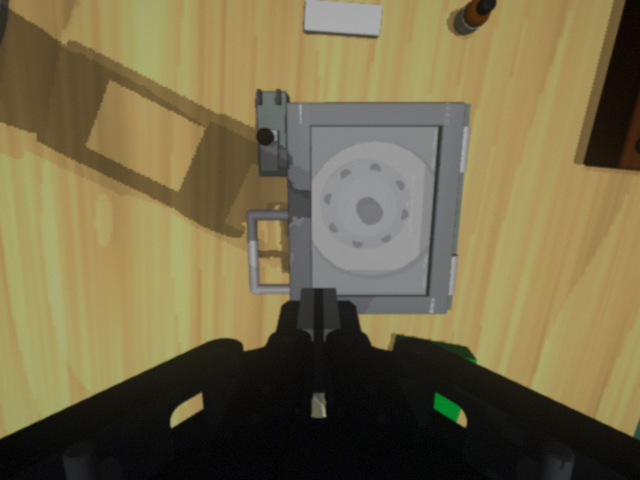

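The wrist view shows the ball at (265,136), the bar from (251,212) to (257,292), lid corners at (288,104), (469,103) and (448,312), and the rotor knob at (369,210).

```bash
cat > fit2.py <<'E'
from h import *
from scipy.optimize import least_squares as LS
T=np.load("T1.npy")
for n,uv,z in(("ball",(265,136),146),("barL",(251,212),111),("barR",(257,292),111),("FL",(288,104),117),("BL",(469,103),117),("BR",(448,312),117),("knob",(369,210),98),("dropper",(484,5),65),("mailer",(343,19),14)): print(n,wonz(uv,z,T).round(1))
L=[(-117.5,0,111),(-117.5,-75,111),(-84.5,100,117),(72.5,100,117),(72.5,-100,117)];uv=np.array([(251,212),(257,292),(288,104),(469,103),(448,312)])
w=lambda p:np.c_[np.array(L)[:,:2]@np.array([[np.cos(p[2]),np.sin(p[2])],[-np.sin(p[2]),np.cos(p[2])]])+p[:2],np.array(L)[:,2]]
f=lambda p:(wproj(w(p),T)-uv).ravel()
s=LS(f,[530,-190,.08],x_scale=[100,100,.1]); print(s.x,f(s.x).round(1))
p=s.x
for n,l in(("handle",(-117.5,-37.5)),("hinge",(72.5,-37.5)),("open",(130.5,-37.5))):
    print(n,p[0]+np.cos(p[2])*l[0]-np.sin(p[2])*l[1],p[1]+np.sin(p[2])*l[0]+np.cos(p[2])*l[1])
E
python3 fit2.py
```

```text
ball [ 426.  -130.3  146. ]
barL [ 411.9 -200.7  111. ]
barR [ 421.6 -281.1  111. ]
FL [ 440.6 -101.8  117. ]
BL [596.8 -86.9 117. ]
BR [ 613.1 -282.7  117. ]
knob [ 524.8 -190.8   98. ]
dropper [612.9   6.2  65. ]
mailer [484.3  -3.1  14. ]
[ 5.32155597e+02 -1.92593169e+02  8.89210496e-02] [ 3.3  2.7  0.4 -3.2 -1.6 -1.7 -1.4 -0.5 -0.4  2.8]
handle 418.4499714858611 -240.37947124730013
hinge 607.6993057644806 -223.50672769151458
open 665.4701551758487 -218.35610071132743
```

```bash
python3 -c "
from h import *
q=[np.pi,0,np.pi/2+.088]
plan([429.3,-168.3,180],q)
plan([429.3,-168.3,130],q,start=([429.3,-168.3,180],q))"
```

```text
[0.153, -0.22, 0.749, -0.0, -0.0, 0.001]
[-0.0, -0.0, 0.25, 0.0, 0.0, 0.0]
```

```bash

python3 -m inch '[[[0.153,-0.22,0.3,0,0,0.001],[0.153,-0.22,0.3,0,0,0.001],[0.153,-0.22,0.749,0,0,0.001],[0.153,-0.22,0.749,0,0,0.001],[0.153,-0.22,0.749,0,0,0.001],[0.153,-0.22,0.999,0,0,0.001],[0.153,-0.22,0.999,0,0,0.001],[0.153,-0.22,0.999,0,0,0.001]]]'
python3 -m inch '[[[0.02,0,0,0,0,0],[0.04,0,0,0,0,0],[0.06,0,0,0,0,0],[0.08,0,0,0,0,0],[0.1,0,0,0,0,0],[0.12,0,0,0,0,0],[0.13,0,0,0,0,0],[0.13,0,0,0,0,0]]]'
python3 -m inch '[[[0.02,0,0,0,0,0],[0.035,0,0,0,0,0],[0.05,0,0,0,0,0],[0.065,0,0,0,0,0],[0.08,0,0,0,0,0],[0.09,0,0,0,0,0],[0.1,0,0,0,0,0],[0.1,0,0,0,0,0]]]'
python3 - <<'E'
from h import *
f=r.grab_frame("wrist"); cv2.imwrite("pics/w2.png",f[:,:,::-1]); s=r.sense(); print(s["eef_pos"],s["contact_force"])
T=wr(); print(wproj([[426,-130.4,146],[423.4,-100.5,146]],T))
E
```

```text
clock: 3.07
eef_pos: [428.6, -168.5, 129.5]
tcp_rot: [-3.137, -0.002, 1.659]
contact_force: [0.3, 0.7, 0.0]
opening: 0.001
grasp_force: 0.0
clock: 3.73
eef_pos: [427.7, -143.5, 130.7]
tcp_rot: [3.141, 0.0, 1.658]
contact_force: [-0.0, -0.0, -0.9]
opening: 0.001
grasp_force: 0.1
clock: 4.4
eef_pos: [425.7, -123.5, 130.4]
tcp_rot: [-3.141, -0.0, 1.658]
contact_force: [1.0, -0.8, 0.6]
opening: 0.003
grasp_force: 0.2
[ 425.67022808 -123.60611606  130.40191164] [0.29359079 0.17745083 0.17429409]
[[318.75831363 344.28618505]
 [318.84329843 266.31116694]]
```

View pics/w2.png

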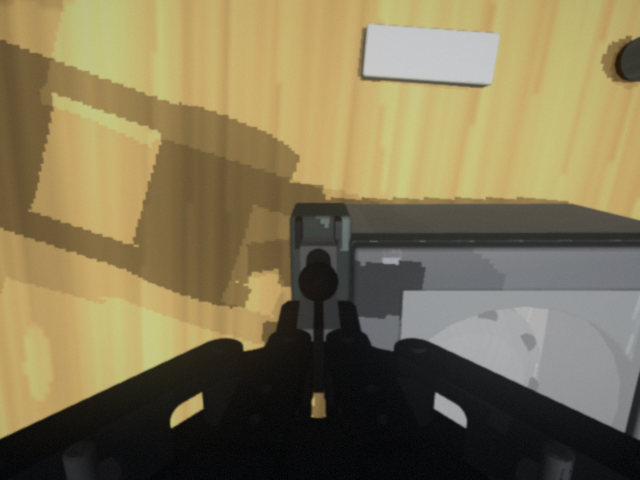

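The ball is at (318,281), so the bolt has travelled about 25 mm. I'll push 5 mm more, then back off and go over to the handle.

```bash

python3 -m inch '[[[0.01,0,0,0,0,0],[0.015,0,0,0,0,0],[0.02,0,0,0,0,0],[0.025,0,0,0,0,0],[0.028,0,0,0,0,0],[0.028,0,0,0,0,0],[0.028,0,0,0,0,0]]]'
python3 -m inch '[[[-0.1,0,0,0,0,0],[-0.1,0,0,0,0,0],[-0.1,0,-0.35,0,0,0],[-0.1,0,-0.35,0,0,0],[-0.1,0,-0.35,0,0,0]]]' -0.4 25
python3 -c "
from h import *
q=[np.pi,0,np.pi/2+.088]
plan([417.6,-240.6,180],q); plan([417.6,-240.6,92],q,start=([417.6,-240.6,180],q)); print(r.sense()['opening'])"
```

```text
clock: 5.03
eef_pos: [425.6, -120.9, 130.5]
tcp_rot: [3.141, 0.005, 1.659]
contact_force: [-0.5, -20.2, -3.5]
opening: -0.0
grasp_force: 9.9
clock: 5.45
eef_pos: [429.6, -138.9, 205.1]
tcp_rot: [3.135, 0.002, 1.657]
contact_force: [1.9, -0.8, 1.1]
opening: 0.295
grasp_force: 0.0
[-0.501, -0.104, 0.126, 0.002, 0.001, -0.001]
[-0.0, -0.0, 0.44, 0.0, 0.0, 0.0]
0.2953691777486373
```

```bash

python3 -m inch '[[[-0.501,-0.104,0.126,0.002,0.001,-0.001],[-0.501,-0.104,0.126,0.002,0.001,-0.001],[-0.501,-0.104,0.126,0.002,0.001,-0.001],[-0.501,-0.104,0.3,0.002,0.001,-0.001],[-0.501,-0.104,0.45,0.002,0.001,-0.001],[-0.501,-0.104,0.566,0.002,0.001,-0.001],[-0.501,-0.104,0.566,0.002,0.001,-0.001],[-0.501,-0.104,0.566,0.002,0.001,-0.001]]]'
python3 -m inch '[[[0,0,0,0,0,0],[0,0,0,0,0,0],[0,0,0,0,0,0],[0,0,0,0,0,0],[0,0,0,0,0,0],[0,0,0,0,0,0]]]' -1 25
```

```text
clock: 6.12
eef_pos: [414.0, -239.1, 86.5]
tcp_rot: [-3.133, -0.005, 1.66]
contact_force: [-0.3, -0.5, 0.2]
opening: 0.301
grasp_force: 0.0
clock: 6.62
eef_pos: [416.0, -240.1, 88.4]
tcp_rot: [-3.137, -0.002, 1.661]
contact_force: [1.3, 2.9, 8.5]
opening: 0.108
grasp_force: 25.0
```

```bash
python3 -c "
import numpy as np
b=lambda t:np.array([-190*np.cos(t+.0316),-190*np.sin(t+.0316)])/200
th=np.concatenate([[0,.02,.05,.09,.14],np.linspace(.2,1.7,25),[1.74,1.78,1.81]])
for k in range(0,32,8):
  print([[round(float(v),3) for v in b(t)-b(th[k])] for t in th[k+1:k+9]])
print(len(th))"
```

```text
[[0.001, -0.019], [0.003, -0.047], [0.007, -0.085], [0.013, -0.132], [0.025, -0.188], [0.04, -0.245], [0.059, -0.302], [0.082, -0.357]]
[[0.026, -0.053], [0.055, -0.105], [0.087, -0.155], [0.123, -0.203], [0.161, -0.248], [0.202, -0.291], [0.246, -0.331], [0.292, -0.369]]
[[0.048, -0.035], [0.099, -0.066], [0.151, -0.094], [0.205, -0.119], [0.26, -0.141], [0.317, -0.159], [0.374, -0.173], [0.433, -0.184]]
[[0.059, -0.007], [0.118, -0.011], [0.178, -0.01], [0.237, -0.006], [0.296, 0.001], [0.333, 0.008], [0.37, 0.017], [0.398, 0.024]]
33
```

```bash

python3 -m inch '[[[0,0.001,-0.019,0,0,0],[0,0.003,-0.047,0,0,0],[0,0.007,-0.085,0,0,0],[0,0.013,-0.132,0,0,0],[0,0.025,-0.188,0,0,0],[0,0.04,-0.245,0,0,0],[0,0.059,-0.302,0,0,0],[0,0.082,-0.357,0,0,0]]]'
```

```text
clock: 7.28
eef_pos: [431.8, -238.6, 159.6]
tcp_rot: [-3.135, -0.003, 1.661]
contact_force: [3.8, -1.0, -4.6]
opening: 0.109
grasp_force: 24.4
```

```bash

python3 -m inch '[[[0,0.026,-0.053,0,0,0],[0,0.055,-0.105,0,0,0],[0,0.087,-0.155,0,0,0],[0,0.123,-0.203,0,0,0],[0,0.161,-0.248,0,0,0],[0,0.202,-0.291,0,0,0],[0,0.246,-0.331,0,0,0],[0,0.292,-0.369,0,0,0]]]'
```

```text
clock: 7.95
eef_pos: [488.1, -233.6, 233.4]
tcp_rot: [-3.13, -0.004, 1.661]
contact_force: [-13.2, -0.6, 12.8]
opening: 0.107
grasp_force: 25.6
```

```bash

python3 -m inch '[[[0,0.048,-0.035,0,0,0],[0,0.099,-0.066,0,0,0],[0,0.151,-0.094,0,0,0],[0,0.205,-0.119,0,0,0],[0,0.26,-0.141,0,0,0],[0,0.317,-0.159,0,0,0],[0,0.374,-0.173,0,0,0],[0,0.433,-0.184,0,0,0]]]'
python3 -m inch '[[[0,0.059,-0.007,0,0,0],[0,0.118,-0.011,0,0,0],[0,0.178,-0.01,0,0,0],[0,0.237,-0.006,0,0,0],[0,0.296,0.001,0,0,0],[0,0.333,0.008,0,0,0],[0,0.37,0.017,0,0,0],[0,0.398,0.024,0,0,0]]]'
```

```text
clock: 8.62
eef_pos: [577.3, -225.6, 269.8]
tcp_rot: [-3.135, -0.003, 1.661]
contact_force: [-0.6, 1.2, -0.2]
opening: 0.108
grasp_force: 25.6
clock: 9.28
eef_pos: [657.0, -218.4, 262.5]
tcp_rot: [-3.135, -0.003, 1.661]
contact_force: [0.4, 1.1, 3.0]
opening: 0.105
grasp_force: 26.9
```

```bash

python3 -m inch '[[[0,0,0,0,0,0],[0,0,0,0,0,0],[0,0,0,0,0,0],[0,0,-0.1,0,0,0],[0,0,-0.3,0,0,0],[0,0,-0.4,0,0,0],[0,0,-0.4,0,0,0]]]' -0.4
python3 -m inch '[[[0.05,-0.9,0,0,0,0],[0.05,-0.9,0,0,0,0],[0.05,-0.9,0,0,0,0],[0.05,-0.9,0,0,0,0],[0.05,-0.9,0,0,0,0],[0.05,-0.9,0,0,0,0],[0.05,-0.9,0,0,0,0]]]' 0.2
python3 - <<'E'
from h import *
s=r.sense(); T=wr(s); np.save("T3.npy",T); cv2.imwrite("pics/w3.png",r.grab_frame("wrist")[:,:,::-1]); print(s["eef_pos"],s["tcp_rot"],s["opening"])
cv2.imwrite("pics/s3.png",r.grab_frame("side")[:,:,::-1])
E
```

```text
clock: 9.87
eef_pos: [658.3, -219.9, 349.1]
tcp_rot: [3.14, 0.001, 1.66]
contact_force: [-0.3, -0.3, 0.5]
opening: 0.302
grasp_force: 0.0
clock: 10.45
eef_pos: [476.4, -225.4, 344.5]
tcp_rot: [-3.137, -0.003, 1.659]
contact_force: [0.3, 0.7, 0.3]
opening: 0.601
grasp_force: 0.0
[ 476.42222649 -225.43687479  344.50571764] [-3.13664542e+00 -2.51142924e-03  1.65945821e+00] 0.6012107537574832
```

View pics/w3.png

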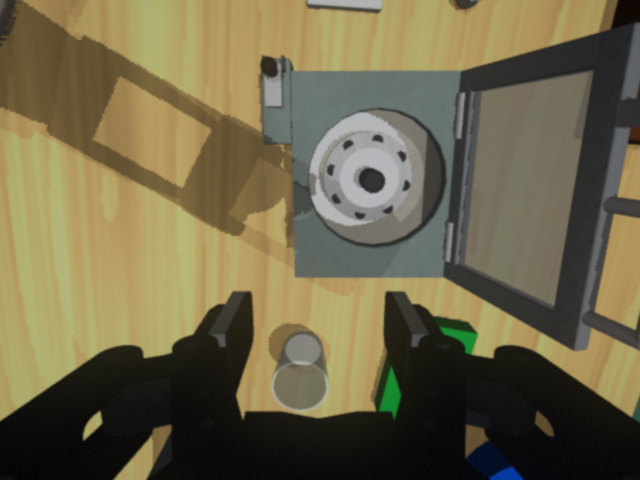

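The lid is standing open on its own. The knob top is at (372,180), and the opening is centred near (376,176).

```bash
python3 - <<'E'
from h import *
T=np.load("T3.npy"); k=wonz((372,180),98,T); print(k,wonz((376.5,176.5),105,T))
q=[np.pi,0,np.pi/2+.088]
plan([k[0],k[1],160],q); 
print([onz("scene",p,22).round(0).tolist() for p in((340,241),(409,228),(443,289),(374,303))])
E
```

```text
[ 525.54873862 -192.70972573   98.        ] [ 528.52279786 -188.3810289   105.        ]
[0.138, 0.258, 0.92, -0.002, -0.001, 0.001]
[[470.0, 83.0, 22.0], [456.0, 261.0, 22.0], [648.0, 283.0, 22.0], [659.0, 119.0, 22.0]]
```

```bash

python3 -m inch '[[[0.138,0.26,0.4,-0.002,-0.001,0.001],[0.138,0.26,0.4,-0.002,-0.001,0.001],[0.138,0.26,0.6,-0.002,-0.001,0.001],[0.138,0.26,0.8,-0.002,-0.001,0.001],[0.138,0.26,0.92,-0.002,-0.001,0.001],[0.138,0.26,0.92,-0.002,-0.001,0.001],[0.138,0.26,0.92,-0.002,-0.001,0.001]]]'
python3 -m inch '[[[0,0,0.1,0,0,0],[0,0,0.2,0,0,0],[0,0,0.3,0,0,0],[0,0,0.38,0,0,0],[0,0,0.43,0,0,0],[0,0,0.46,0,0,0],[0,0,0.46,0,0,0],[0,0,0.46,0,0,0]]]'
python3 -m inch '[[[0,0,0,0,0,0],[0,0,0,0,0,0],[0,0,0,0,0,0],[0,0,0,0,0,0],[0,0,0,0,0,0],[0,0,0,0,0,0],[0,0,0,0,0,0]]]' -1 80
```

```text
clock: 11.13
eef_pos: [524.5, -191.8, 158.3]
tcp_rot: [-3.138, -0.002, 1.658]
contact_force: [0.1, -0.2, 0.4]
opening: 0.601
grasp_force: 0.0
clock: 11.8
eef_pos: [525.7, -192.9, 69.1]
tcp_rot: [3.14, 0.001, 1.657]
contact_force: [0.3, -0.3, 0.8]
opening: 0.598
grasp_force: 0.0
clock: 12.38
eef_pos: [525.8, -192.8, 69.3]
tcp_rot: [3.139, 0.001, 1.657]
contact_force: [-0.2, 0.9, 7.5]
opening: 0.255
grasp_force: 78.3
```

```bash

python3 -m inch '[[[0,0,-0.04,0,0,0],[0,0,-0.1,0,0,0],[0,0,-0.18,0,0,0],[0,0,-0.28,0,0,0],[0,0,-0.38,0,0,0],[0,0,-0.48,0,0,0],[0,0,-0.55,0,0,0],[0,0,-0.55,0,0,0]]]'
python3 - <<'E'
from h import *
s=r.sense(); T=wr(s); cv2.imwrite("pics/w4.png",r.grab_frame("wrist")[:,:,::-1]); print(s["eef_pos"],s["opening"],s["grasp_force"],s["contact_force"])
# tray: dilate look at corners by rectangle fit on side camera too
g=r.grab_frame("scene"); cv2.imwrite("pics/sc4.png",cv2.resize(g[215:315,325:455],None,fx=5,fy=5,interpolation=2)[:,:,::-1])
E
```

```text
clock: 13.05
eef_pos: [526.2, -193.1, 181.7]
tcp_rot: [3.137, 0.002, 1.658]
contact_force: [0.9, -1.5, -3.6]
opening: 0.254
grasp_force: 79.0
[ 526.23350966 -193.08729979  181.73514123] 0.2543609066807939 79.00737137999386 [ 0.92001458 -1.52425052 -3.5792342 ]
```

View pics/w4.png

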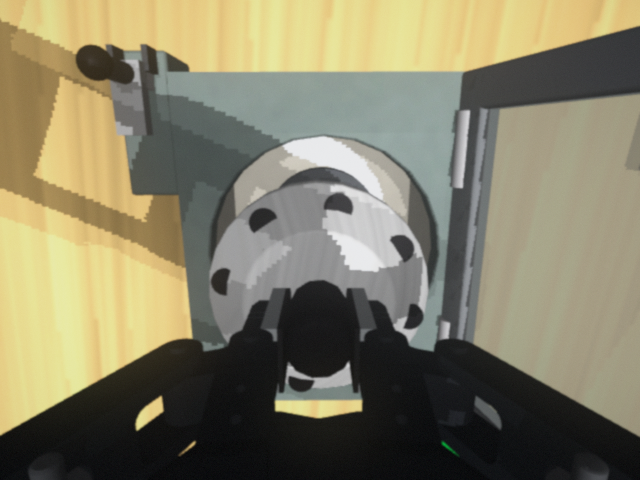

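View pics/sc4.png

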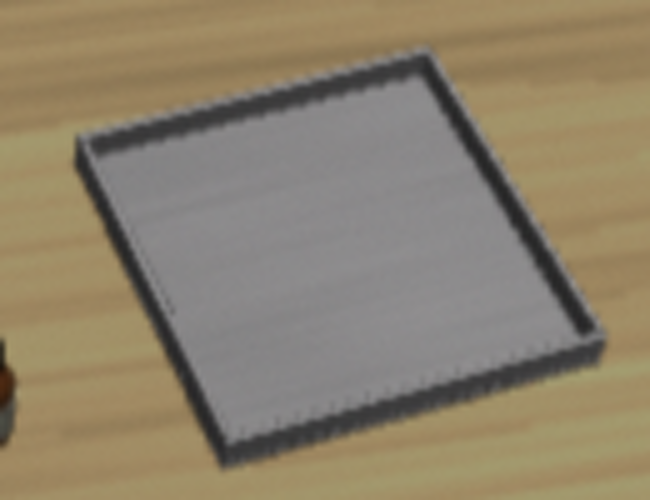

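The rotor is held level, about 142 mm up. The tray rim corners in the zoom are (78,137), (430,48), (604,337) and (225,447).

```bash
python3 - <<'E'
from h import *
c=np.array([onz("scene",(u/5+325,v/5+215),22) for u,v in((78,137),(430,48),(604,337),(225,447))]); print(c.round(0).tolist(),[np.linalg.norm(c[i]-c[i-1]).round() for i in range(4)]); m=c.mean(0); print(m)
q=[np.pi,0,np.pi/2+.088]
plan([m[0],m[1],181],q,2)
E
```

```text
[[474.0, 84.0, 22.0], [446.0, 270.0, 22.0], [631.0, 296.0, 22.0], [661.0, 110.0, 22.0]] [np.float64(189.0), np.float64(188.0), np.float64(187.0), np.float64(189.0)]
[552.95154229 189.61424104  22.        ]
[0.946, 0.153, -0.007, 0.0, 0.0, -0.0]
[0.945, 0.154, -0.006, 0.0, 0.0, -0.0]
```

```bash

python3 -m inch '[[[0.08,0.013,0,0,0,0],[0.2,0.032,0,0,0,0],[0.34,0.055,0,0,0,0],[0.48,0.08,0,0,0,0],[0.62,0.1,0,0,0,0],[0.76,0.123,0,0,0,0],[0.87,0.14,0,0,0,0],[0.945,0.153,0,0,0,0]]]'
python3 -m inch '[[[0.1,0.016,0,0,0,0],[0.24,0.04,0,0,0,0],[0.38,0.06,0,0,0,0],[0.52,0.085,0,0,0,0],[0.66,0.107,0,0,0,0],[0.8,0.13,0,0,0,0],[0.89,0.145,0,0,0,0],[0.945,0.153,0,0,0,0]]]'
python3 -m inch '[[[0,0,0.05,0,0,0],[0,0,0.14,0,0,0],[0,0,0.24,0,0,0],[0,0,0.34,0,0,0],[0,0,0.44,0,0,0],[0,0,0.52,0,0,0],[0,0,0.57,0,0,0],[0,0,0.57,0,0,0]]]'
```

```text
clock: 13.82
eef_pos: [537.6, 0.6, 176.5]
tcp_rot: [-3.139, -0.001, 1.658]
contact_force: [0.1, 0.2, -3.3]
opening: 0.254
grasp_force: 78.9
clock: 14.48
eef_pos: [552.0, 191.3, 176.4]
tcp_rot: [-3.139, 0.0, 1.659]
contact_force: [0.7, 0.1, -3.9]
opening: 0.258
grasp_force: 78.9
clock: 15.15
eef_pos: [550.8, 187.8, 60.9]
tcp_rot: [-3.137, 0.002, 1.657]
contact_force: [-0.6, 0.8, -4.7]
opening: 0.253
grasp_force: 78.8
```

```bash

python3 -m inch '[[[0,0,0.015,0,0,0],[0,0,0.03,0,0,0],[0,0,0.042,0,0,0],[0,0,0.054,0,0,0],[0,0,0.064,0,0,0],[0,0,0.072,0,0,0],[0,0,0.078,0,0,0],[0,0,0.078,0,0,0]]]'
```

```text
clock: 15.82
eef_pos: [552.8, 189.4, 48.2]
tcp_rot: [-3.141, 0.0, 1.658]
contact_force: [0.5, -0.1, -4.5]
opening: 0.263
grasp_force: 78.9
```

```bash

python3 -m inch '[[[0,0,0.005,0,0,0],[0,0,0.01,0,0,0],[0,0,0.014,0,0,0],[0,0,0.018,0,0,0],[0,0,0.021,0,0,0],[0,0,0.023,0,0,0],[0,0,0.023,0,0,0],[0,0,0.023,0,0,0]]]'
```

```text
clock: 16.48
eef_pos: [552.9, 189.4, 43.7]
tcp_rot: [-3.142, -0.0, 1.657]
contact_force: [-0.3, 0.5, -4.1]
opening: 0.253
grasp_force: 78.9
```

```bash

python3 -m inch '[[[0,0,0.004,0,0,0],[0,0,0.007,0,0,0],[0,0,0.01,0,0,0],[0,0,0.01,0,0,0]]]'
python3 -m inch '[[[0,0,0,0,0,0],[0,0,0,0,0,0],[0,0,0,0,0,0],[0,0,0,0,0,0],[0,0,0,0,0,0]]]' 0.1 25
python3 -m inch '[[[0,0,-0.04,0,0,0],[0,0,-0.12,0,0,0],[0,0,-0.3,0,0,0],[0,0,-0.5,0,0,0],[0,0,-0.7,0,0,0],[0,0,-0.9,0,0,0],[0,0,-1,0,0,0],[0,0,-1,0,0,0]]]' 0.4
python3 - <<'E'
from h import *
s=r.sense();T=wr(s); a=r.grab_frame("wrist"); b=r.grab_frame("side"); cv2.imwrite("pics/w5.png",cv2.resize(np.hstack([a,b]),(800,300))[:,:,::-1])
np.save("T5.npy",T)
print(s["eef_pos"])
E
```

```text
clock: 16.82
eef_pos: [553.1, 189.5, 43.3]
tcp_rot: [3.141, -0.0, 1.658]
contact_force: [-6.3, -1.7, 14.7]
opening: 0.258
grasp_force: 81.3
clock: 17.23
eef_pos: [553.0, 189.4, 41.6]
tcp_rot: [3.142, -0.0, 1.658]
contact_force: [-0.4, 0.0, 0.5]
opening: 0.552
grasp_force: 0.0
clock: 17.9
eef_pos: [555.6, 190.3, 248.1]
tcp_rot: [3.132, -0.002, 1.657]
contact_force: [0.4, 0.2, 0.6]
opening: 0.702
grasp_force: 0.0
[555.60099423 190.3001958  248.10312901]
```

View pics/w5.png

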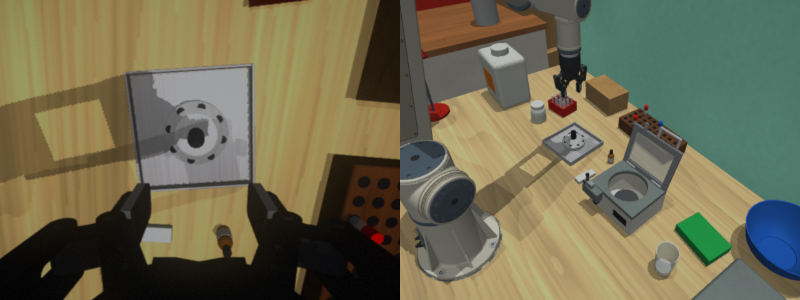

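The rotor lies flat in the tray and is let go, and the lid still stands open. Next is closing the lid.

```bash
python3 -c "
from h import *
q=[np.pi,0,np.pi/2+.088]; s=[555,190.3,350]
plan(s,q); plan([664.5,-218.2,350],q,3,start=(s,q))
b=lambda t:np.array([-190*np.cos(t+.0316),-190*np.sin(t+.0316)])/200
th=np.r_[1.85,np.linspace(1.80,.2,28),.14,.09,.05,.02,0]
for k in range(0,32,8):
  print([[round(float(v),3) for v in b(t)-b(th[k])] for t in th[k+1:k+9]])
print(len(th))"
```

```text
[0.004, 0.011, -0.536, 0.001, -0.0, -0.0]
[-0.694, 0.122, 0.0, 0.0, 0.0, 0.0]
[-0.694, 0.122, 0.0, 0.0, 0.0, 0.0]
[-0.694, 0.122, 0.0, 0.0, 0.0, 0.0]
[[-0.046, -0.013], [-0.1, -0.026], [-0.156, -0.036], [-0.212, -0.042], [-0.268, -0.045], [-0.324, -0.045], [-0.38, -0.041], [-0.436, -0.034]]
[[-0.055, 0.01], [-0.11, 0.024], [-0.164, 0.041], [-0.216, 0.06], [-0.268, 0.083], [-0.318, 0.109], [-0.366, 0.138], [-0.412, 0.17]]
[[-0.045, 0.034], [-0.087, 0.071], [-0.127, 0.111], [-0.165, 0.153], [-0.2, 0.196], [-0.233, 0.242], [-0.262, 0.29], [-0.289, 0.34]]
[[-0.024, 0.051], [-0.045, 0.103], [-0.063, 0.157], [-0.077, 0.211], [-0.088, 0.267], [-0.095, 0.314], [-0.099, 0.352], [-0.101, 0.38]]
34
```

```bash

python3 -m inch '[[[0.004,0.011,-0.536,0.001,0,0],[0.004,0.011,-0.536,0.001,0,0],[0.004,0.011,-0.536,0.001,0,0],[0.004,0.011,-0.536,0.001,0,0],[0.004,0.011,-0.536,0.001,0,0]]]' -0.3
python3 -m inch '[[[-0.694,0.122,0,0,0,0],[-0.694,0.122,0,0,0,0],[-0.694,0.122,0,0,0,0],[-0.694,0.122,0,0,0,0],[-0.694,0.122,0,0,0,0]]]'
python3 -m inch '[[[-0.694,0.122,0,0,0,0],[-0.694,0.122,0,0,0,0],[-0.694,0.122,0,0,0,0],[-0.694,0.122,0,0,0,0],[-0.694,0.122,0,0,0,0]]]'
python3 -m inch '[[[-0.694,0.122,0,0,0,0],[-0.694,0.122,0,0,0,0],[-0.694,0.122,0,0,0,0],[-0.694,0.122,0,0,0,0],[-0.694,0.122,0,0,0,0],[-0.694,0.122,0,0,0,0],[-0.694,0.122,0,0,0,0]]]'
python3 -c "
from h import *
plan([664.5,-218.2,263],[np.pi,0,np.pi/2+.088])
f=r.grab_frame('wrist'); cv2.imwrite('pics/w6.png',f[:,:,::-1])"
```

```text
clock: 18.42
eef_pos: [555.1, 190.4, 348.7]
tcp_rot: [-3.139, -0.0, 1.658]
contact_force: [-0.7, 0.0, -0.9]
opening: 0.35
grasp_force: 0.0
clock: 18.83
eef_pos: [590.9, 50.6, 345.6]
tcp_rot: [-3.134, 0.001, 1.654]
contact_force: [-0.4, 0.4, -1.0]
opening: 0.353
grasp_force: 0.0
clock: 19.25
eef_pos: [627.4, -84.4, 346.0]
tcp_rot: [-3.135, -0.0, 1.654]
contact_force: [-0.1, -0.3, -0.9]
opening: 0.351
grasp_force: 0.0
clock: 19.83
eef_pos: [663.7, -215.9, 347.7]
tcp_rot: [-3.137, -0.002, 1.658]
contact_force: [-0.2, 0.2, -0.0]
opening: 0.354
grasp_force: 0.0
[-0.012, 0.005, 0.423, -0.001, -0.001, -0.0]
```

View pics/w6.png

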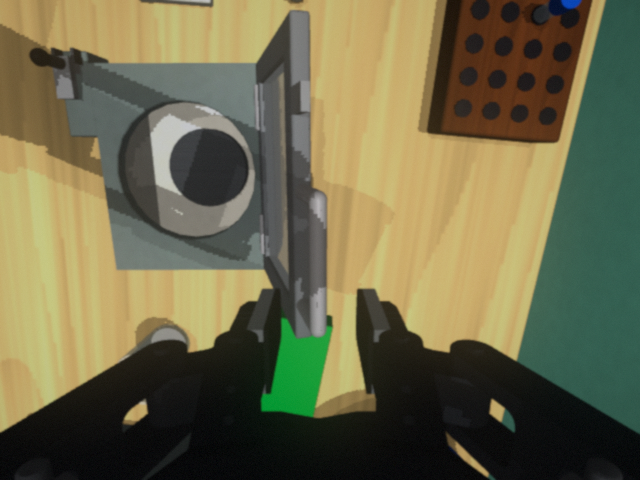

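The bar sits centred between the open fingers, near column 318. I'll go down, grip it and lead the lid back along the arc.

```bash

python3 -m inch '[[[-0.012,0.005,0.1,0,0,0],[-0.012,0.005,0.2,0,0,0],[-0.012,0.005,0.3,0,0,0],[-0.012,0.005,0.38,0,0,0],[-0.012,0.005,0.42,0,0,0],[-0.012,0.005,0.42,0,0,0]]]'
python3 -m inch '[[[0,0,0,0,0,0],[0,0,0,0,0,0],[0,0,0,0,0,0],[0,0,0,0,0,0],[0,0,0,0,0,0]]]' -1 25
python3 -m inch '[[[0,-0.046,-0.013,0,0,0],[0,-0.1,-0.026,0,0,0],[0,-0.156,-0.036,0,0,0],[0,-0.212,-0.042,0,0,0],[0,-0.268,-0.045,0,0,0],[0,-0.324,-0.045,0,0,0],[0,-0.38,-0.041,0,0,0],[0,-0.436,-0.034,0,0,0]]]'
```

```text
clock: 20.38
eef_pos: [664.0, -218.6, 262.7]
tcp_rot: [-3.135, -0.002, 1.659]
contact_force: [0.1, 0.4, -0.2]
opening: 0.348
grasp_force: 0.0
clock: 20.8
eef_pos: [663.5, -220.0, 265.8]
tcp_rot: [-3.136, -0.001, 1.658]
contact_force: [-7.7, 1.4, 0.9]
opening: 0.103
grasp_force: 24.6
clock: 21.47
eef_pos: [576.9, -227.9, 272.0]
tcp_rot: [-3.139, -0.0, 1.657]
contact_force: [0.5, 4.8, -1.4]
opening: 0.105
grasp_force: 25.0
```

```bash

python3 -m inch '[[[0,-0.055,0.01,0,0,0],[0,-0.11,0.024,0,0,0],[0,-0.164,0.041,0,0,0],[0,-0.216,0.06,0,0,0],[0,-0.268,0.083,0,0,0],[0,-0.318,0.109,0,0,0],[0,-0.366,0.138,0,0,0],[0,-0.412,0.17,0,0,0]]]'
python3 -m inch '[[[0,-0.045,0.034,0,0,0],[0,-0.087,0.071,0,0,0],[0,-0.127,0.111,0,0,0],[0,-0.165,0.153,0,0,0],[0,-0.2,0.196,0,0,0],[0,-0.233,0.242,0,0,0],[0,-0.262,0.29,0,0,0],[0,-0.289,0.34,0,0,0]]]'
```

```text
clock: 22.13
eef_pos: [494.7, -235.6, 237.6]
tcp_rot: [-3.138, 0.001, 1.658]
contact_force: [-0.4, 0.6, 2.7]
opening: 0.101
grasp_force: 26.0
clock: 22.8
eef_pos: [437.3, -240.5, 169.3]
tcp_rot: [-3.138, 0.001, 1.658]
contact_force: [-1.1, -3.5, 0.1]
opening: 0.104
grasp_force: 26.6
```

```bash

python3 -m inch '[[[0,-0.024,0.051,0,0,0],[0,-0.045,0.103,0,0,0],[0,-0.063,0.157,0,0,0],[0,-0.077,0.211,0,0,0],[0,-0.088,0.267,0,0,0],[0,-0.095,0.314,0,0,0],[0,-0.099,0.352,0,0,0],[0,-0.101,0.38,0,0,0]]]'
python3 -m inch '[[[0,0,0,0,0,0],[0,0,0,0,0,0],[0,0,0,0,0,0],[0,0,0,0,0,0]]]' -0.4
```

```text
clock: 23.47
eef_pos: [416.6, -242.3, 92.8]
tcp_rot: [-3.137, 0.0, 1.658]
contact_force: [-4.7, -6.9, 1.3]
opening: 0.104
grasp_force: 27.6
clock: 23.8
eef_pos: [418.0, -241.8, 94.3]
tcp_rot: [-3.139, -0.0, 1.657]
contact_force: [0.0, 0.1, -0.4]
opening: 0.3
grasp_force: 0.0
```

```bash

python3 -m inch '[[[0,0,-0.08,0,0,0],[0,0,-0.2,0,0,0],[0,0,-0.4,0,0,0],[0,0,-0.6,0,0,0],[0,0,-0.8,0,0,0],[0,-0.2,-1,0,0,0],[0,-0.2,-1,0,0,0],[0,-0.2,-1,0,0,0]]]'
python3 - <<'E'
from h import *
b=r.grab_frame("side"); a=r.grab_frame("scene"); cv2.imwrite("pics/e.png",np.hstack([cv2.resize(x[170:400],None,fx=.625,fy=1) if 0 else cv2.resize(x[170:400,150:550],(400,230)) for x in (a,b)])[:,:,::-1]); print(r.sense()["contact_force"])
E
```

```text
clock: 24.47
eef_pos: [378.1, -245.9, 297.3]
tcp_rot: [3.141, 0.003, 1.657]
contact_force: [-0.2, -0.8, -0.2]
opening: 0.302
grasp_force: 0.0
[-0.58860074  0.59802573 -0.9313584 ]
```

View pics/e.png

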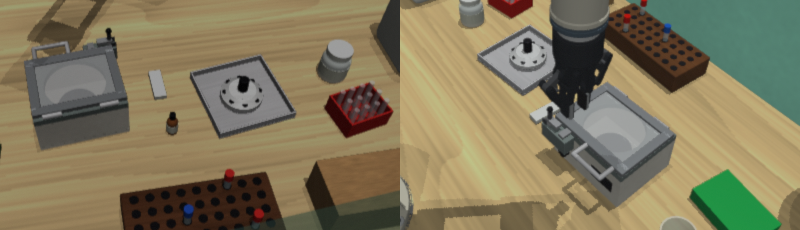

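The lid is shut, the rotor sits flat in the tray, the gripper is clear, and the other objects look undisturbed.

```bash
python3 -c "
from rig import r
print(r.sign_off())"
```

```text
the job is handed in; nothing more can be done
None
```

I slid the bolt back, opened the lid (it stayed open by itself), set the rotor down flat in the tray and shut the lid again, with the other objects looking undisturbed in the last pictures; the job is handed in at about 24.6 s, and no verdict came back.

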